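Impact-test the large bottle on the spring tester

ROBOT

A 6-joint arm with a two-finger parallel gripper is mounted at the origin on a cart in front of the work surface, level with it; the furniture and walls round the work are solid. World frame = base frame: x ahead of the robot, y to its left, z up, the work surface at z = 0. Lengths are in m, angles in rad, forces in N, time in s.
With the tool pointing down it reaches from about 0.375 to 0.9 m from the base axis. Payload 3.1 kg.
Tool frame: the origin (TCP) lies between the finger pads; the fingertips stand 11 mm ahead of it and the grasp point (between the pads) lies 8 mm behind it (finger_overhang is the distance from the TCP to the fingertips, in m); z points along the fingers, y is the line along which they close (so a half turn about z gives the same grasp; the last joint's range is limited). The gripper opens to 87 mm and grips with 3 to 60 N. Pads are 19 mm wide; open, the fingers measure 117 mm over their backs; the gripper's body (75 mm by 190 mm) begins 51 mm behind the grasp point.
Start: joints at [-1.466, 0.527, 1.433, -0, 1.181, -0.178], TCP at [0.174, -0.6, 0.234] pointing down, gripper open.
Joint ranges: [-3.08, 3.08], [-0.75, 2.2], [0.22, 2.44], [-1.43, 4.57], [0, 2.65], [-2.85, 2.85]. Speed limits (rad/s): [2.79, 2.79, 3.14, 3.14, 3.14, 3.14].

INTERFACE

Orientations are given as a unit quaternion [x, y, z, w].
In Python, from station import get_obs, capture, camera_info, sign_off, finger_overhang gives the robot as it stands. The module is installed in compiled form; this text tells all that it offers.
- The arm moves only by the tool apply_moves, never from a script. Its arguments are lists of equal length, an entry for each row: "rot": the turn, a rotation vector about the tool's x, y, z scaled (see below), a list of three; "delta_pos": the shift along the tool's x, y, z scaled (see below), a list of three; "gripper": the finger opening in mm, from 0 to 87. In form: {"rot": [[wx, wy, wz], ...], "delta_pos": [[dx, dy, dz], ...], "gripper": [gripper, ...]}. A call has 1 to 20 rows; each row is the pose to reach, as a shift and turn from the pose commanded when the call began, along the tool's axes at that moment, turning the shorter way round; what a row does not reach only later rows make up. The controller multiplies each number of a shift by 250 mm and each number of a turn by 180 degrees. A row lasts 1/8 s, in which the tool goes at most 62.5 mm and 10.7 degrees, less where a joint would pass 70% of its speed; a pose out of reach is approached as far as the arm can. A call with a number of a shift or a turn outside -1 to 1 is refused whole. A call with a gripper value outside its range is refused whole. The fingers move at their own pace and stop on an object; "squeeze" is the grip in N (left out, the last holds). Time passes only in rows, so rows that repeat a pose let the fingers close. It gives the time, the measured TCP pose, the force, the opening and the grip force at its end, in the units of the state.
- get_obs(): the state, without advancing time (a new reading comes with each control period).
- capture(name): name is "scene" or "top"; returns the picture (420x560x3 uint8, blue, green, red); there is no depth.
- camera_info(name): a dict with "mtx" (3x3 intrinsics, pixels), "rvec" (rotation vector, rad) and "tvec" (3), from world to camera coordinates, as OpenCV has them. Camera axes: x right, y down, z forward; pixel columns grow to the right and rows downward; lengths in m; the calibration is good to about 2 mm. A picture is of the moment at which its call begins. camera_info takes no time and is no camera call.
- sign_off(): hands the job in; it is judged then, once.
The state is a dict: "time_s": time; "joint_pos": joint angles; "joint_velocities": joint speeds; "joint_efforts": joint torques, N m; "eef_pos": TCP position; "tcp_rot": TCP orientation; "wrist_force": force on the tool from outside, world axes, zero at the start; "torque": the same for the moment, N m; "gripper_width": finger opening in m; "finger_force": force on a finger pad.
Only numpy, scipy, OpenCV 4.12 (cv2) and the standard library are available. Lean on these libraries where they do the work, as an engineer would, in place of code of your own. Each camera call takes 0.05 s, during which the arm holds its last target. There are 200 camera calls.

TASK

Run an impact test on the large bottle. Draw the spring tester's striker back by its horn until the sear catches and holds it by itself, move the small bottle that is still standing in the tester's cradle onto the middle of the rubber mat, stand the large bottle in the cradle in its place, and then press the trigger pad so that the striker hits it. Do not touch the striker again once the large bottle is in the cradle; both bottles must end up standing, and the other small bottle and the beaker must stay where they are.

Things in the scene. Friction and masses are not known exactly. Their poses are not given: they have to be found in the camera images.
- tester: Spring impact tester fixed on the worktop: aluminium base 356 x 100 x 12 mm. Origin at its underside (base x -148 to +208 mm); +x is the strike direction, y across. Grey housing at x -102 to -52 mm, 56 mm wide, sear above it up to z 100. Black V cradle, open to -x: two upright pads at 45 degrees, 88 mm high, 100 mm wide, x 141 to 199; clear above. The striker lies between housing and cradle.
- striker (a joint): Slide (m): 0 = fully forward, grows as the striker is drawn back (to -x of the tester); end stop 0.060. The sear catches once it is drawn past 0.045 (draw to about 0.053) and then holds it at about 0.045. The spring pulls it forward with about 7 N at 0, 16 N at 0.045, 19 N at the stop; the sear's ramp adds some 2 N. Fired at the large bottle it comes to rest on it at about 0.013.
- sear (a joint): Hinge of the sear lever (rad): 0 = at rest, tooth down; grows as the trigger pad is pressed (to 0.35 at most). The tooth is clear of the striker at about 0.18. Returns by a spring.
- horn (a point): Top middle of the horn's front face (cradle side), 137 mm above the worktop, at x = 52 mm of the tester when the striker is at 0; moves with it. The horn is an upright steel plate on the shaft, 8 mm thick (x), 56 mm wide (y). To draw, lower the shut fingers in front of it (free down to the nose, 60 mm below this point; 50 mm to the small bottle in the cradle) and pull it to -x of the tester.
- nose (a point): Front end of the striker's round rubber nose (30 mm across, 62 mm above the worktop); moves with it. At striker 0 it is at x = 100 mm of the tester: 4 mm short of a small bottle in the cradle, but 13 mm inside the place of the large one, so the large bottle goes in only while the striker is drawn back.
- trigger_pad (a point): Middle of the top of the black trigger pad of the sear, 38 x 34 mm, at the end of the base away from the cradle, at x = -119 mm of the tester, 104 mm above the worktop. Pressing it straight down by 8 to 10 mm trips the sear; takes about 6 N at the pad, and it goes down about 13 mm at most.
- cradle_seat (a point): Point on the base's top (12 mm above the worktop) where the axis of the large bottle stands when it touches both pads of the cradle (130 mm along +x of the tester from its origin). Set the bottle down here or up to 10 mm short of it (towards the striker); the blow pushes it home.
- bottle_large: The large bottle to be tested: clear, blue cap, 87 mm in diameter, 169 mm tall, about 0.2 to 0.5 kg, the widest and tallest of the three. Origin at the middle of its underside, z up. Its cap is 47 mm in diameter and takes up the top 28 mm: grasp it there. Starts standing on the worktop.
- bottle_old: The small bottle that was tested before: same kind, 73 mm in diameter, 139 mm tall, about 0.2 to 0.5 kg, cap 47 mm in diameter on the top 28 mm. Origin at the middle of its underside. Starts standing in the cradle, on the tester's base.
- bottle_other: Bystander: a small bottle 73 mm in diameter, 149 mm tall, standing on the worktop to the robot's right. Origin at the middle of its underside.
- mat: Square black rubber mat, 104 x 104 mm, 4 mm thick, fixed to the worktop to the robot's right; the tested bottle is put on its middle. Origin at the middle of its underside. A tall instrument stands 70 mm or more to the right of the bottles and mat; its face runs 30 degrees left of the robot's +x: keep the gripper's long side along it. Another stands at the left.
- beaker: Bystander: a clear beaker 66 mm in diameter, 78 mm tall, standing on the worktop to the left of the tester. Origin at the middle of its underside.

How it is judged:
On the way, in this order (a step that is already met when the one before it is completed fails the run):
1. the striker is drawn back and held by the sear alone, untouched (value of joint striker between 0.04 and 0.052 m and contact force between the fingers and striker below 0.2 N), for 0.3 s.
2. the large bottle stands released in the cradle in front of the cocked striker (value of joint striker above 0.04 m and contact force between the fingers and bottle_large below 0.2 N and horizontal distance between bottle_large and cradle_seat below 0.018 m and angle between bottle_large's own z axis and vertical below 0.1 rad and z of bottle_large in the frame of cradle_seat between -0.006 and 0.006 m), for 0.2 s.
3. the sear is tripped and the striker flies forward onto the large bottle (value of joint striker below 0.025 m and contact force between the fingers and striker below 0.2 N and horizontal distance between bottle_large and cradle_seat below 0.018 m and angle between bottle_large's own z axis and vertical below 0.1 rad and z of bottle_large in the frame of cradle_seat between -0.006 and 0.006 m), for 0.1 s.
At the end, for the whole second after the job is handed in: The striker rests on the large bottle (0.008 to 0.019), which stands upright in the cradle within 9 mm of its seat; the old bottle stands on the mat within 30 mm of its middle; the other bottle and the beaker are upright and within 30 mm of their start; all at rest (value of joint striker between 0.008 and 0.019 m and horizontal distance between bottle_large and cradle_seat below 0.009 m and angle between each of bottle_large, bottle_old, bottle_other, beaker's own z axis and vertical below 0.1 rad and z of bottle_large in the frame of cradle_seat between -0.006 and 0.006 m and linear speed of each of bottle_large, bottle_old below 0.02 m/s and horizontal distance between bottle_old and mat below 0.03 m and z of bottle_old in the frame of mat between 0.001 and 0.01 m and distance of each of bottle_other, beaker from where it was at the start of the episode below 0.03 m); the robot touches nothing.
It fails at once if a bottle or the beaker is knocked over (angle between any of bottle_large, bottle_old, bottle_other, beaker's own z axis and vertical above 0.6 rad).
It fails at once if the other bottle or the beaker is shoved more than 30 mm away (distance of any of bottle_other, beaker from where it was at the start of the episode above 0.03 m).
It fails at once if the striker is touched while the large bottle stands in the cradle (horizontal distance between bottle_large and cradle_seat below 0.015 m and z of bottle_large in the frame of cradle_seat below 0.006 m and contact force between the fingers and striker above 1 N).
It also fails if it takes over 70 s, if anything falls off the work surface, if the arm or the gripper's body presses on something with over 40 N, if the wrist force passes 120 N, or if a joint passes its speed limit or range.

## Working session

There is one attempt and no reset: what is moved stays moved. The work goes in short steps, Python scripts to look and compute and a tool call to move; the robot and the scene stay as the last step left them, time stands still between calls to the robot, and variables do not carry over. Pictures are saved under pics/ and viewed, at most 10 in all, crops included, and the job is handed in when it is done.

Besides the shell and the picture viewer there is one more tool, called after "Emit:" by a JSON object that holds its "name" and its "arguments", one argument or row to a line. apply_moves: Moves the arm, as the interface text tells. Shifts and turns lie within -1 to 1; 1 stands for 250 mm of shift or 180 degrees of turn. Its arguments: {"type":"object","properties":{"rot":{"type":"array"},"delta_pos":{"type":"array"},"gripper":{"type":"array"},"squeeze":{"type":"number"}},"required":["rot","delta_pos","gripper"]}

```bash
mkdir -p pics; python3 - <<'E'
from station import *
import cv2,numpy as np
a=capture("scene");b=capture("top")
cv2.imwrite("pics/s0.png",a);cv2.imwrite("pics/t0.png",b)
for n in("scene","top"):
    c=camera_info(n);R=cv2.Rodrigues(np.array(c["rvec"],float))[0];print(n,np.round(c["mtx"],1).tolist(),np.round(-R.T@np.ravel(c["tvec"]),3),np.round(R,2).tolist())
o=get_obs();print(o["time_s"],o["eef_pos"],o["tcp_rot"],finger_overhang)
E
```

```text
scene [[535.8, 0.0, 288.1], [0.0, 535.8, 206.5], [0.0, 0.0, 1.0]] [1.149 0.033 0.938] [[-0.07, 1.0, -0.01], [0.81, 0.05, -0.58], [-0.58, -0.05, -0.81]]
top [[473.1, 0.0, 280.9], [0.0, 473.1, 210.3], [0.0, 0.0, 1.0]] [ 0.432 -0.027  0.963] [[0.03, -1.0, -0.01], [-0.99, -0.03, -0.13], [0.13, 0.01, -0.99]]
0.1 [ 0.17435958 -0.59953118  0.23266492] [ 9.90015944e-01  1.40952091e-01  2.50994871e-05 -9.68656813e-04] 0.011
```

View pics/s0.png

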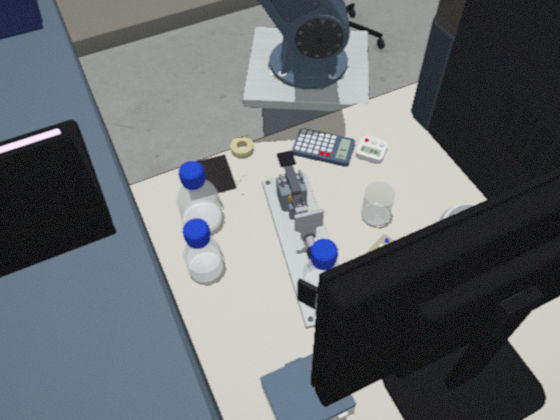

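View pics/t0.png

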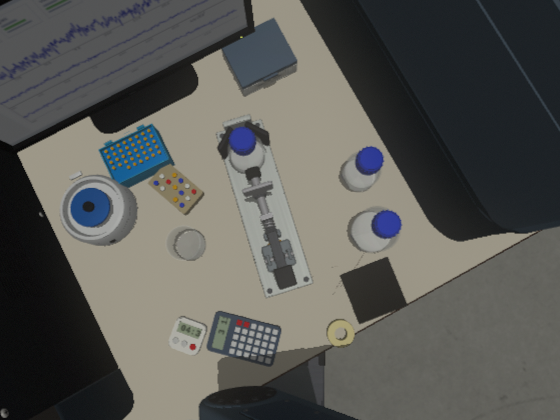

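The scene view shows the old bottle's cap near (323,254), with the large bottle's at (192,176) and the other's at (197,233). In the top view the caps are at (243,140), (386,224) and (369,160). The mat is at (373,290), the trigger pad at (285,275), and the horn at (258,188).

```bash
cat > h.py <<'E'
import cv2,numpy as np
from station import *
def cam(n):
    c=camera_info(n);R=cv2.Rodrigues(np.array(c["rvec"],float))[0];return np.array(c["mtx"],float),R,np.ravel(c["tvec"])
def ray(n,uv,z):
    K,R,t=cam(n);d=R.T@np.linalg.inv(K)@[uv[0],uv[1],1];C=-R.T@t
    return C+d*(z-C[2])/d[2]
def tri(a,b):
    P=[]
    for n in("scene","top"):
        K,R,t=cam(n);P.append(K@np.c_[R,t])
    X=cv2.triangulatePoints(P[0],P[1],np.array(a,float),np.array(b,float)).ravel();return X[:3]/X[3]
def blobs(m,amin):
    n,l,s,c=cv2.connectedComponentsWithStats(m.astype(np.uint8));return [(np.round(c[i],1),s[i]) for i in range(1,n) if s[i,4]>amin]
def blue(im):
    h=cv2.cvtColor(im,cv2.COLOR_BGR2HSV);return cv2.inRange(h,(112,170,60),(128,255,255))>0
E
python3 - <<'E'
from h import *
s=cv2.imread("pics/s0.png");t=cv2.imread("pics/t0.png")
bs=[b for b in blobs(blue(s),150)];bt=[b for b in blobs(blue(t),150)]
for b in bs:print("s",b[0],b[1])
for b in bt:print("t",b[0],b[1])
g=t.max(2)
m=np.zeros(g.shape,np.uint8);m[255:325,335:410]=(g[255:325,335:410]<60)
for b in blobs(m,800):print("mat",b[0],b[1],ray("top",b[0],.004))
cn=max(cv2.findContours(m,0,2)[0],key=cv2.contourArea);print(cv2.minAreaRect(cn))
h=cv2.cvtColor(t,cv2.COLOR_BGR2HSV)
for p in[(225,190),(245,250),(300,265),(250,220),(330,200),(280,215)]:print(p,h[p[1],p[0]])
cv2.imwrite("pics/c0.png",cv2.resize(t[100:310,200:330],None,fx=2.85,fy=2.85,interpolation=cv2.INTER_CUBIC))
E
```

```text
s [192.1 174.6] [180 162  25  27 556]
s [196.4 232.9] [184 219  26  29 578]
s [323.1 253.9] [309 240  28  30 625]
t [371.5 157.8] [361 148  22  20 326]
t [388.3 223.1] [378 213  22  22 362]
mat [373.2 290. ] [ 341  258   67   65 2629] [ 0.40365868 -0.20606767  0.004     ]
((373.6983947753906, 290.1180419921875), (53.28327560424805, 51.90666198730469), 68.62937927246094)
(225, 190) [ 21  33 156]
(245, 250) [ 23  32 157]
(300, 265) [ 43  11 168]
(250, 220) [ 42   8 160]
(330, 200) [ 23  32 157]
(280, 215) [ 47  11 163]
```

View pics/c0.png

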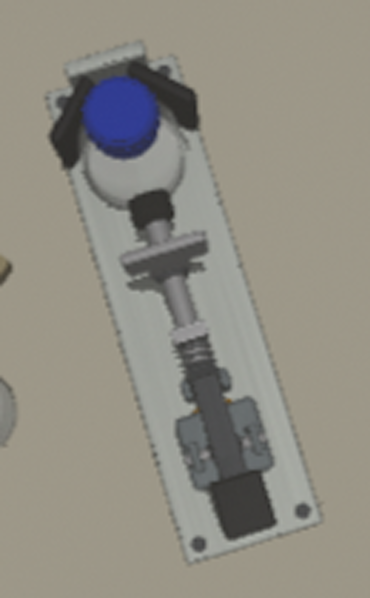

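The crop shows the base outline clearly, with corners at about (187,563), (322,520), (46,95) and (178,55). The pad is at (245,505) and the horn plate's top at (165,250).

```bash
python3 - <<'E'
from h import *
s=cv2.imread("pics/s0.png");t=cv2.imread("pics/t0.png")
h=cv2.cvtColor(t,cv2.COLOR_BGR2HSV)
S=cv2.GaussianBlur(h[...,1].astype(np.float32),(3,3),0)
c=[np.array(p)/2.85+[200-.32,100-.32] for p in[(187,563),(322,520),(178,55),(46,95)]]
# subpixel edges: crossing of saturation 21 along the normal
def edge(p,q,f0,f1):
    d=(q-p)/np.linalg.norm(q-p);n=np.array([d[1],-d[0]]);r=np.arange(-5,5.01,.1);out=[]
    for f in np.linspace(f0,f1,40):
        P=p+f*(q-p)+r[:,None]*n
        v=cv2.remap(S,P[:,0].astype(np.float32)[None],P[:,1].astype(np.float32)[None],1).ravel()
        k=np.where(np.diff(np.sign(v-21)))[0]
        if len(k)==1: out.append(ray("top",P[k[0]],.012)[:2])
    out=np.array(out,np.float32);l=cv2.fitLine(out,cv2.DIST_HUBER,0,.01,.01).ravel();return l,len(out)
A,na=edge(c[0],c[3],.1,.75);B,nb=edge(c[1],c[2],.1,.75);C,nc=edge(c[0],c[1],.08,.92)
print(A,na,B,nb,C,nc)
def inter(a,b):
    M=np.c_[a[:2],-b[:2]];k=np.linalg.solve(M,b[2:]-a[2:]);return a[2:]+k[0]*a[:2]
p=inter(A,C);q=inter(B,C);print("corners",p,q,np.linalg.norm(p-q))
u=(A[:2]*np.sign(A[0])+B[:2]*np.sign(B[0]));u/=np.linalg.norm(u)
o=(p+q)/2+.148*u;yaw=np.arctan2(u[1],u[0]);print("origin",o,"yaw",np.degrees(yaw))
far=[ray("top",x,.012)[:2] for x in c[2:]];print("far x",[(f-o)@u for f in far])
for nme,x,z in[("pad",-.119,.104),("horn",.052,.137),("seat",.13,.012),("old",.1405,0)]:print(nme,o+x*u,z)
# caps
bl=blobs(blue(s),150);m=blue(t);m[130:160,225:262]|=cv2.inRange(h,(105,120,40),(130,255,255))[130:160,225:262]>0
for b in blobs(m,150):
    for a in bl:
        X=tri(a[0],b[0])
        K,R,tt=cam("top");x=K@(R@X+tt);e=np.linalg.norm(x[:2]/x[2]-b[0])
        if e<4:print("cap",a[0],b[0],X,"err",e)
E
```

```text
[0.94517475 0.32656503 0.5267979  0.05826807] 40 [ 0.94570714  0.32501996  0.5370187  -0.04316313] 40 [ 0.32709467 -0.9449916   0.4007712  -0.045051  ] 40
corners [0.38229078 0.00833977] [ 0.41467202 -0.08521115] 0.098996565
origin [0.5384067  0.00978162] yaw 19.013601
far x [np.float64(0.20450996461901153), np.float64(0.20457922432694622)]
pad [ 0.4258992  -0.02898771] 0.104
horn [0.58756965 0.02672283] 0.137
seat [0.6613141  0.05213466] 0.012
old [0.6712412  0.05555548] 0
cap [323.1 253.9] [241.7 139.9] [0.66813378 0.05561142 0.13377933] err 0.2175058126578513
cap [196.4 232.9] [371.5 157.8] [ 0.64060032 -0.17437703  0.1354196 ] err 1.8884883173155116
cap [192.1 174.6] [388.3 223.1] [ 0.52203098 -0.20044878  0.15270203] err 1.987048738428181
```

```bash
cat >> h.py <<'E'
from scipy.spatial.transform import Rotation as Ro
O=np.array([.5384,.0098]);YAW=np.radians(19.0);U=np.array([np.cos(YAW),np.sin(YAW)])
def T(x,y=0): return O+x*U+y*np.array([-U[1],U[0]])
def down(yawdeg): return Ro.from_euler('z',yawdeg,degrees=True)*Ro.from_euler('x',180,degrees=True)
def plan(*wps):
    "from the present pose: rows towards (x,y,z,yaw of tool x)"
    o=get_obs();p=np.array(o["eef_pos"]);R=Ro.from_quat(o["tcp_rot"])
    for x,y,z,w in wps:
        d=R.inv().apply(np.array([x,y,z])-p)/.25;r=(R.inv()*down(w)).as_rotvec()/np.pi
        print("d",np.round(d,4).tolist(),"rot",np.round(r,4).tolist(),"rows",int(np.ceil(max(np.linalg.norm(d)*4,np.linalg.norm(r)*180/10.7))))
def st():
    o=get_obs();R=Ro.from_quat(o["tcp_rot"]);x=R.as_matrix()
    print("t",round(o["time_s"],2),"p",np.round(o["eef_pos"],4),"yaw",round(np.degrees(np.arctan2(x[1,0],x[0,0])),2),"zax",np.round(x[:,2],3),"F",np.round(o["wrist_force"],1),"w",round(o["gripper_width"],4),"ff",o["finger_force"],"q",np.round(o["joint_pos"],2))
    v=np.array(o["eef_pos"])[:2]-O;print("tester xy",v@U,v@[-U[1],U[0]])
E
python3 -c "
from h import *
st();print(T(.075));plan((.36,-.38,.30,19))"
```

```text
t 0.1 p [ 0.1744 -0.5995  0.2327] yaw 16.21 zax [-0.     0.002 -1.   ] F [-0.3 -0.1  0.3] w 0.0868 ff 0.0 q [-1.47  0.53  1.43 -0.    1.18 -0.18]
tester xy -0.5425858041039306 -0.4576139776735374
[0.60931389 0.03421761]
d [0.9582, -0.6365, -0.2678] rot [-0.0006, -0.0001, -0.0155] rows 5
```

Emit:
{"name": "apply_moves", "arguments": {
  "rot": [
    [0, 0, -0.0155],
    [0, 0, -0.0155],
    [0, 0, -0.0155],
    [0, 0, -0.0155],
    [0, 0, -0.0155],
    [0, 0, -0.0155]
  ],
  "delta_pos": [
    [0.2, -0.1, -0.268],
    [0.958, -0.636, -0.268],
    [0.958, -0.636, -0.268],
    [0.958, -0.636, -0.268],
    [0.958, -0.636, -0.268],
    [0.958, -0.636, -0.268]
  ],
  "gripper": [0, 0, 0, 0, 0, 0]
}}

```text
time_s: 0.85
eef_pos: [0.362, -0.3768, 0.3007]
tcp_rot: [0.986, 0.168, 0.0, -0.001]
wrist_force: [0.1, 0.2, -0.7]
gripper_width: 0.0354
finger_force: 0.0
```

```bash
python3 -c "
from h import *
st();plan((.48,-.17,.28,19),(.6093,.0342,.28,19))"
```

```text
t 0.85 p [ 0.362  -0.3768  0.3007] yaw 19.35 zax [ 0.     0.002 -1.   ] F [ 0.1  0.2 -0.7] w 0.0354 ff 0.0 q [-1.02  0.31  1.6   0.    1.23  0.21]
tester xy -0.29264125384395573 -0.3080595288353152
d [0.7193, -0.6238, 0.084] rot [-0.0004, -0.0002, 0.0019] rows 4
d [1.4779, -1.2231, 0.0854] rot [-0.0004, -0.0002, 0.0019] rows 8
```

Emit:
{"name": "apply_moves", "arguments": {
  "rot": [
    [0, 0, 0.001],
    [0, 0, 0.001],
    [0, 0, 0.001],
    [0, 0, 0.001],
    [0, 0, 0.001],
    [0, 0, 0.001]
  ],
  "delta_pos": [
    [0.95, -0.95, 0.085],
    [0.95, -0.95, 0.085],
    [0.95, -0.95, 0.085],
    [0.95, -0.95, 0.085],
    [0.95, -0.95, 0.085],
    [0.95, -0.95, 0.085]
  ],
  "gripper": [0, 0, 0, 0, 0, 0]
}}

```text
time_s: 1.6
eef_pos: [0.508, -0.0769, 0.2787]
tcp_rot: [0.986, 0.165, -0.0, -0.0]
wrist_force: [0.0, -0.9, -0.7]
gripper_width: 0.0004
finger_force: 0.0
```

```bash
python3 -c "
from h import *
st();p=T(.075);plan((*p,.24,19),(*p,.15,19))"
```

```text
t 1.6 p [ 0.508  -0.0769  0.2787] yaw 18.95 zax [-0.001  0.    -1.   ] F [ 0.  -0.9 -0.7] w 0.0004 ff 0.0 q [-0.37  0.32  1.65  0.    1.17  0.87]
tester xy -0.05699460624897274 -0.07208457634730757
d [0.5278, -0.2887, 0.1546] rot [-0.0002, 0.0002, -0.0003] rows 3
d [0.528, -0.2885, 0.5146] rot [-0.0002, 0.0002, -0.0003] rows 4
```

Emit:
{"name": "apply_moves", "arguments": {
  "rot": [
    [0, 0, 0],
    [0, 0, 0],
    [0, 0, 0],
    [0, 0, 0],
    [0, 0, 0],
    [0, 0, 0]
  ],
  "delta_pos": [
    [0.528, -0.289, 0.155],
    [0.528, -0.289, 0.155],
    [0.528, -0.289, 0.155],
    [0.528, -0.289, 0.4],
    [0.528, -0.289, 0.5],
    [0.528, -0.289, 0.5]
  ],
  "gripper": [0, 0, 0, 0, 0, 0]
}}

```text
time_s: 2.35
eef_pos: [0.6073, 0.0313, 0.1514]
tcp_rot: [0.987, 0.163, -0.003, -0.001]
wrist_force: [0.6, -0.3, 1.4]
gripper_width: 0.0008
finger_force: 0.0
```

```bash
python3 -c "
from h import *
st();p=T(.075);plan((*p,.122,19));cv2.imwrite('pics/s1.png',capture('scene')[130:330,230:400].repeat(3,0).repeat(3,1))"
```

```text
t 2.35 p [0.6073 0.0313 0.1514] yaw 18.76 zax [-0.006  0.    -1.   ] F [ 0.6 -0.3  1.4] w 0.0008 ff 0.0 q [-0.13  0.61  1.55 -0.    0.99  1.11]
tester xy 0.07216361272940984 -0.002108224502803291
d [0.012, -0.0082, 0.1175] rot [-0.0008, 0.0019, -0.0013] rows 1
```

View pics/s1.png

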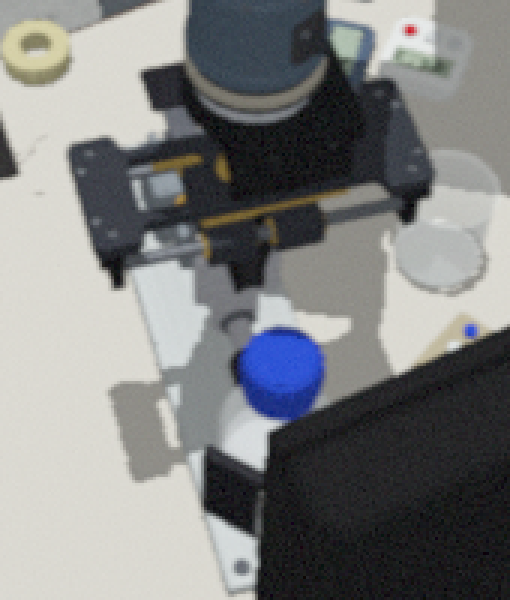

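The crop shows the shut fingers at (245,270), in line with and ahead of the horn, and clear of the cap at (282,370).

Emit:
{"name": "apply_moves", "arguments": {
  "rot": [
    [0, 0, 0],
    [0, 0, 0],
    [0, 0, 0],
    [0, 0, 0],
    [0, 0, 0],
    [0, 0, 0],
    [0, 0, 0]
  ],
  "delta_pos": [
    [0.01, 0, 0.117],
    [0.01, 0, 0.117],
    [-0.05, 0, 0.117],
    [-0.1, 0, 0.117],
    [-0.17, 0, 0.117],
    [-0.24, 0, 0.117],
    [-0.24, 0, 0.117]
  ],
  "gripper": [0, 0, 0, 0, 0, 0, 0]
}}

```text
time_s: 3.28
eef_pos: [0.5596, 0.0133, 0.128]
tcp_rot: [0.987, 0.162, 0.01, 0.001]
wrist_force: [12.8, 6.8, -8.7]
gripper_width: 0.0003
finger_force: 7.0
```

```bash
python3 -c "
from h import *
st();t=capture('top');cv2.imwrite('pics/t1.png',t)"
```

```text
t 3.27 p [0.5596 0.0133 0.128 ] yaw 18.63 zax [ 0.019  0.001 -1.   ] F [12.8  6.8 -8.7] w 0.0003 ff 7.048702547326684 q [-0.18  0.58  1.71  0.01  0.84  1.06]
tester xy 0.021206607401134794 -0.00358289346336724
```

Emit:
{"name": "apply_moves", "arguments": {
  "rot": [
    [0, 0, 0],
    [0, 0, 0],
    [0, 0, 0]
  ],
  "delta_pos": [
    [-0.03, 0, 0],
    [-0.055, 0, 0],
    [-0.055, 0, 0]
  ],
  "gripper": [0, 0, 0]
}}

```text
time_s: 3.7
eef_pos: [0.5488, 0.0095, 0.1281]
tcp_rot: [0.987, 0.161, 0.012, 0.001]
wrist_force: [15.1, 10.3, -11.0]
gripper_width: 0.0001
finger_force: 9.0
```

```bash
python3 -c "
from h import *
st()"
```

```text
t 3.7 p [0.5488 0.0095 0.1281] yaw 18.59 zax [ 0.023  0.002 -1.   ] F [ 15.1  10.3 -11. ] w 0.0001 ff 8.993145022541285 q [-0.19  0.57  1.74  0.01  0.81  1.05]
tester xy 0.009766164519310089 -0.0037269481021381798
```

Emit:
{"name": "apply_moves", "arguments": {
  "rot": [
    [0, 0, 0],
    [0, 0, 0],
    [0, 0, 0],
    [0, 0, 0],
    [0, 0, 0]
  ],
  "delta_pos": [
    [-0.014, 0, 0],
    [-0.014, 0, 0],
    [0.02, 0, 0],
    [0.05, 0, 0],
    [0.08, 0, 0]
  ],
  "gripper": [0, 0, 0, 0, 0]
}}

```text
time_s: 4.32
eef_pos: [0.5598, 0.0146, 0.127]
tcp_rot: [0.987, 0.164, 0.002, 0.001]
wrist_force: [-0.6, -0.2, -0.0]
gripper_width: 0.0006
finger_force: 0.0
```

```bash
python3 -c "
from h import *
st()"
```

```text
t 4.33 p [0.5598 0.0146 0.127 ] yaw 18.83 zax [ 0.003 -0.001 -1.   ] F [-0.6 -0.2 -0. ] w 0.0006 ff 0.0 q [-0.17  0.59  1.7  -0.    0.86  1.07]
tester xy 0.021814091733349788 -0.002393881072159859
```

```bash
python3 -c "
from h import *
plan((*T(.04),.23,19),(*T(.139),.23,19),(*T(.139),.137,19))"
```

```text
d [0.0739, -0.009, -0.4117] rot [0.0006, -0.0009, -0.0009] rows 2
d [0.4699, -0.0102, -0.4105] rot [0.0006, -0.0009, -0.0009] rows 3
d [0.4688, -0.0109, -0.0385] rot [0.0006, -0.0009, -0.0009] rows 2
```

Emit:
{"name": "apply_moves", "arguments": {
  "rot": [
    [0, 0, 0],
    [0, 0, 0],
    [0, 0, 0],
    [0, 0, 0],
    [0, 0, 0],
    [0, 0, 0],
    [0, 0, 0],
    [0, 0, 0],
    [0, 0, 0]
  ],
  "delta_pos": [
    [0.06, -0.01, -0.2],
    [0.074, -0.01, -0.41],
    [0.08, -0.01, -0.41],
    [0.3, -0.01, -0.41],
    [0.47, -0.01, -0.41],
    [0.47, -0.01, -0.41],
    [0.47, -0.01, -0.41],
    [0.47, -0.01, -0.2],
    [0.47, -0.01, -0.2]
  ],
  "gripper": [0, 87, 87, 87, 87, 87, 87, 87, 87]
}}

```text
time_s: 5.45
eef_pos: [0.6633, 0.0549, 0.1709]
tcp_rot: [0.987, 0.163, -0.006, -0.001]
wrist_force: [-0.4, -1.0, -0.2]
gripper_width: 0.0729
finger_force: 0.0
```

```bash
python3 -c "
from h import *
st();plan((*T(.139),.137,19));cv2.imwrite('pics/s2.png',capture('scene')[130:330,230:400].repeat(3,0).repeat(3,1))"
```

```text
t 5.45 p [0.6633 0.0549 0.1709] yaw 18.78 zax [-0.013  0.001 -1.   ] F [-0.4 -1.  -0.2] w 0.0729 ff 0.0 q [-0.08  0.66  1.37 -0.    1.13  1.16]
tester xy 0.13277865094071925 0.001956938232161815
d [0.0265, 0.0084, 0.1354] rot [-0.0015, 0.0037, -0.0012] rows 1
```

View pics/s2.png

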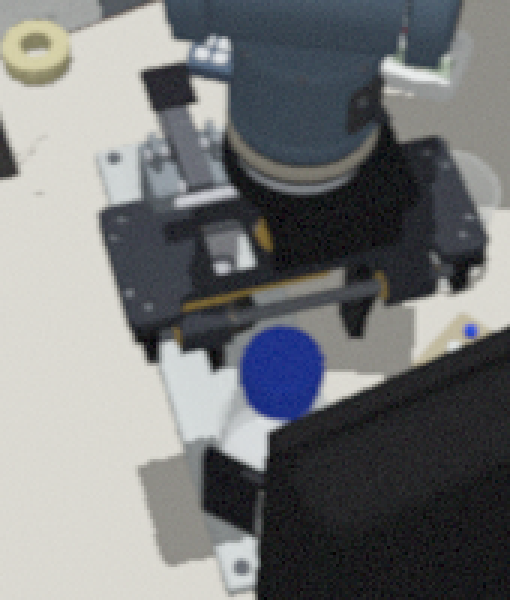

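The striker is still cocked, with the horn at (205,195) beside the housing. The open fingers straddle the cap at (282,372).

Emit:
{"name": "apply_moves", "arguments": {
  "rot": [
    [0, 0, 0],
    [0, 0, 0],
    [0, 0, 0],
    [0, 0, 0],
    [0, 0, 0],
    [0, 0, 0]
  ],
  "delta_pos": [
    [0.01, 0, 0],
    [0.01, 0, 0.1],
    [0.01, 0, 0.12],
    [0.01, 0, 0.12],
    [0.01, 0, 0.12],
    [0.01, 0, 0.12]
  ],
  "gripper": [87, 87, 87, 20, 20, 20],
  "squeeze": 25
}}

```text
time_s: 6.25
eef_pos: [0.6714, 0.0559, 0.146]
tcp_rot: [0.987, 0.163, 0.001, 0.0]
wrist_force: [0.3, 0.7, -0.5]
gripper_width: 0.0649
finger_force: 0.0
```

```bash
python3 -c "
from h import *
st();p=T(.139);plan((*p,.26,19),(.55,-.05,.26,-20),(.404,-.206,.26,-60))"
```

```text
t 6.25 p [0.6714 0.0559 0.146 ] yaw 18.82 zax [ 0.002 -0.    -1.   ] F [ 0.3  0.7 -0.5] w 0.0649 ff 0.0 q [-0.08  0.69  1.38  0.    1.07  1.16]
tester xy 0.140780804517312 0.00030405255796810956
d [-0.0064, 0.0015, -0.456] rot [0.0002, -0.0005, -0.001] rows 2
d [-0.5957, 0.2447, -0.4568] rot [0.0, -0.0005, 0.2156] rows 4
d [-1.3497, 0.647, -0.4576] rot [-0.0002, -0.0005, 0.4379] rows 8
```

Emit:
{"name": "apply_moves", "arguments": {
  "rot": [
    [0, 0, 0],
    [0, 0, 0],
    [0, 0, 0],
    [0, 0, 0],
    [0, 0, 0],
    [0, 0, 0],
    [0, 0, 0]
  ],
  "delta_pos": [
    [0, 0, 0.036],
    [0, 0, 0.036],
    [0, 0, 0.036],
    [0, 0, 0.036],
    [0, 0, 0.036],
    [0, 0, 0.036],
    [0, 0, 0.036]
  ],
  "gripper": [60, 55, 20, 20, 20, 20, 20],
  "squeeze": 25
}}

```text
time_s: 7.12
eef_pos: [0.6707, 0.0561, 0.136]
tcp_rot: [0.987, 0.163, -0.0, -0.0]
wrist_force: [0.5, 0.4, -1.3]
gripper_width: 0.0455
finger_force: 25.0
```

```bash
python3 -c "
from h import *
st();p=T(.139);plan((*p,.27,19),(.55,-.05,.27,-20),(.404,-.206,.27,-60))"
```

```text
t 7.12 p [0.6707 0.0561 0.136 ] yaw 18.81 zax [-0.  0. -1.] F [ 0.5  0.4 -1.3] w 0.0455 ff 24.958881286438555 q [-0.08  0.7   1.39  0.    1.05  1.16]
tester xy 0.1401918946813352 0.0006642019545924347
d [-0.0049, 0.0025, -0.5361] rot [-0.0001, 0.0001, -0.001] rows 3
d [-0.5941, 0.2457, -0.5361] rot [-0.0001, 0.0001, 0.2156] rows 4
d [-1.3481, 0.6481, -0.536] rot [-0.0, 0.0001, 0.4378] rows 8
```

Emit:
{"name": "apply_moves", "arguments": {
  "rot": [
    [0, 0, 0],
    [0, 0, 0],
    [0, 0, 0],
    [0, 0, 0.05],
    [0, 0, 0.1],
    [0, 0, 0.15],
    [0, 0, 0.2],
    [0, 0, 0.26],
    [0, 0, 0.32],
    [0, 0, 0.32]
  ],
  "delta_pos": [
    [0, 0, -0.2],
    [0, 0, -0.45],
    [0, 0, -0.7],
    [-0.15, 0.02, -0.7],
    [-0.32, 0.03, -0.7],
    [-0.5, 0.05, -0.7],
    [-0.68, 0.07, -0.7],
    [-0.83, 0.08, -0.7],
    [-0.83, 0.08, -0.7],
    [-0.83, 0.08, -0.7]
  ],
  "gripper": [20, 20, 20, 20, 20, 20, 20, 20, 20, 20]
}}

```text
time_s: 8.38
eef_pos: [0.4804, -0.0302, 0.311]
tcp_rot: [0.944, -0.331, -0.0, 0.0]
wrist_force: [-0.1, -0.2, -3.4]
gripper_width: 0.0454
finger_force: 24.9
```

```bash
python3 -c "
from h import *
st();plan((.404,-.206,.31,-60),(.404,-.206,.15,-60))
s=capture('scene');t=capture('top')
bt=blobs(blue(t),150);bs=blobs(blue(s),150)
print(bs,bt)"
```

```text
t 8.38 p [ 0.4804 -0.0302  0.311 ] yaw -38.7 zax [-0. -0. -1.] F [-0.1 -0.2 -3.4] w 0.0454 ff 24.911267727438826 q [-0.3   0.24  1.68 -0.    1.22  1.95]
tester xy -0.06786964280699613 -0.018924165003932594
d [0.2013, 0.7399, 0.0042] rot [0.0001, -0.0, 0.1183] rows 4
d [0.2013, 0.7397, 0.6442] rot [0.0001, -0.0, 0.1183] rows 5
[(array([277.2, 102.6]), array([267,  87,  21,  30, 458], dtype=int32)), (array([192.1, 174.6]), array([180, 162,  25,  27, 553], dtype=int32)), (array([196.3, 232.9]), array([184, 219,  26,  29, 577], dtype=int32))] [(array([371.1, 158.4]), array([360, 148,  23,  22, 382], dtype=int32)), (array([387.6, 223.2]), array([376, 211,  24,  25, 475], dtype=int32))]
```

Emit:
{"name": "apply_moves", "arguments": {
  "rot": [
    [0, 0, 0.03],
    [0, 0, 0.057],
    [0, 0, 0.057],
    [0, 0, 0.057],
    [0, 0, 0.057],
    [0, 0, 0.057],
    [0, 0, 0.057],
    [0, 0, 0.057],
    [0, 0, 0.057]
  ],
  "delta_pos": [
    [0.04, 0.16, 0],
    [0.09, 0.35, 0],
    [0.14, 0.55, 0],
    [0.197, 0.748, 0],
    [0.197, 0.748, 0.1],
    [0.197, 0.748, 0.3],
    [0.197, 0.748, 0.5],
    [0.197, 0.748, 0.66],
    [0.197, 0.748, 0.66]
  ],
  "gripper": [20, 20, 20, 20, 20, 20, 20, 20, 20]
}}

```text
time_s: 9.6
eef_pos: [0.4007, -0.2051, 0.1436]
tcp_rot: [0.91, -0.414, -0.004, -0.001]
wrist_force: [0.5, 0.0, -3.7]
gripper_width: 0.0452
finger_force: 24.9
```

```bash
python3 -c "
from h import *
st();plan((.402,-.207,.128,-49))"
```

```text
t 9.6 p [ 0.4007 -0.2051  0.1436] yaw -48.92 zax [-0.006  0.005 -1.   ] F [ 0.5  0.  -3.7] w 0.0452 ff 24.917523713011178 q [-0.72  0.45  1.94 -0.    0.75  1.7 ]
tester xy -0.20012650266534496 -0.15833267204887783
d [0.0097, 0.0012, 0.0623] rot [0.0004, 0.0026, 0.0004] rows 1
```

Emit:
{"name": "apply_moves", "arguments": {
  "rot": [
    [0, 0, 0],
    [0, 0, 0],
    [0, 0, 0],
    [0, 0, 0]
  ],
  "delta_pos": [
    [0, 0, 0.03],
    [0, 0, 0.046],
    [0, 0, 0.056],
    [0, 0, 0.056]
  ],
  "gripper": [20, 20, 20, 20]
}}

```text
time_s: 10.1
eef_pos: [0.4024, -0.2067, 0.1325]
tcp_rot: [0.91, -0.415, 0.001, 0.0]
wrist_force: [-0.6, -0.0, -3.0]
gripper_width: 0.0451
finger_force: 24.9
```

```bash
python3 -c "
from h import *
st()"
```

```text
t 10.1 p [ 0.4024 -0.2067  0.1325] yaw -49.04 zax [ 0.001 -0.001 -1.   ] F [-0.6 -0.  -3. ] w 0.0451 ff 24.91704321517318 q [-0.72  0.47  1.95  0.    0.71  1.7 ]
tester xy -0.19909691858638698 -0.16041255024846965
```

Emit:
{"name": "apply_moves", "arguments": {
  "rot": [
    [0, 0, 0],
    [0, 0, 0],
    [0, 0, 0]
  ],
  "delta_pos": [
    [0, 0, 0.01],
    [0, 0, 0.018],
    [0, 0, 0.018]
  ],
  "gripper": [20, 20, 20]
}}

```text
time_s: 10.48
eef_pos: [0.4034, -0.2079, 0.1284]
tcp_rot: [0.91, -0.415, 0.002, 0.001]
wrist_force: [-0.0, -0.9, 4.7]
gripper_width: 0.0451
finger_force: 25.1
```

```bash
python3 -c "
from h import *
st()"
```

```text
t 10.47 p [ 0.4034 -0.2079  0.1284] yaw -49.04 zax [ 0.003 -0.003 -1.   ] F [-0.  -0.9  4.7] w 0.0451 ff 25.077363765485643 q [-0.72  0.48  1.96 -0.    0.7   1.7 ]
tester xy -0.19847868643361782 -0.16190069352052744
```

Touched down (wrist force z went from -3.0 to +4.7 N). I'll release and rise, then look at the large bottle.

Emit:
{"name": "apply_moves", "arguments": {
  "rot": [
    [0, 0, 0],
    [0, 0, 0],
    [0, 0, 0],
    [0, 0, 0],
    [0, 0, 0],
    [0, 0, 0],
    [0, 0, 0]
  ],
  "delta_pos": [
    [0, 0, 0],
    [0, 0, 0],
    [0, 0, 0],
    [0, 0, -0.1],
    [0, 0, -0.3],
    [0, 0, -0.5],
    [0, 0, -0.5]
  ],
  "gripper": [62, 62, 65, 87, 87, 87, 87]
}}

```text
time_s: 11.35
eef_pos: [0.404, -0.208, 0.2559]
tcp_rot: [0.91, -0.415, 0.004, 0.001]
wrist_force: [0.4, 0.5, 0.9]
gripper_width: 0.086
finger_force: 0.0
```

```bash
python3 - <<'E'
from h import *
st();s=capture('scene');t=capture('top')
m=blue(t);bs=blobs(blue(s),100);bt=blobs(m,100)
for b in bs:print('s',b[0],b[1][4],'z.155/.125',ray('scene',b[0],.155)[:2],ray('scene',b[0],.129)[:2])
for b in bt:print('t',b[0],b[1][4],ray('top',b[0],.155)[:2],ray('top',b[0],.129)[:2])
cv2.imwrite('pics/s3.png',s)
E
```

```text
t 11.35 p [ 0.404  -0.208   0.2559] yaw -49.03 zax [ 0.007 -0.006 -1.   ] F [0.4 0.5 0.9] w 0.086 ff 0.0 q [-0.72  0.26  1.82  0.    1.05  1.7 ]
tester xy -0.19795677442833204 -0.16217145297187413
s [199.4 137.9] 443 z.155/.125 [ 0.43011368 -0.19896286] [ 0.40625103 -0.2066706 ]
s [191.6 174.9] 528 z.155/.125 [ 0.5248771  -0.19784931] [ 0.50416175 -0.20552007]
s [196.4 232.9] 578 z.155/.125 [ 0.65314312 -0.16668825] [ 0.63668779 -0.17332408]
t [372.2 157.6] 281 [ 0.63641872 -0.17538951] [ 0.64298278 -0.18016811]
t [387.9 222.5] 366 [ 0.52316749 -0.20266265] [ 0.526088   -0.20831869]
```

View pics/s3.png

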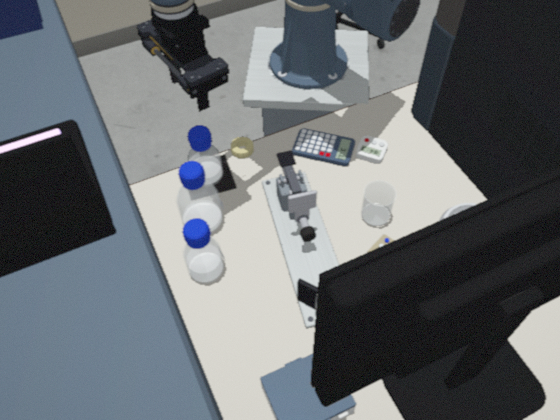

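The old bottle stands on the mat with its cap at (200,138). The striker is still cocked, nose at (308,233), and the cradle is empty. The large bottle's cap is at (192,175).

```bash
python3 -c "
from h import *
plan((.523,-.2005,.255,-55),(.523,-.2005,.153,-55))"
```

```text
d [0.3007, -0.381, -0.0099] rot [-0.0, 0.0, 0.0331] rows 2
d [0.3007, -0.381, 0.3981] rot [-0.0, 0.0, 0.0331] rows 3
```

Emit:
{"name": "apply_moves", "arguments": {
  "rot": [
    [0, 0, 0.033],
    [0, 0, 0.033],
    [0, 0, 0.033],
    [0, 0, 0.033],
    [0, 0, 0.033],
    [0, 0, 0.033],
    [0, 0, 0.033],
    [0, 0, 0.033]
  ],
  "delta_pos": [
    [0.1, -0.13, -0.03],
    [0.2, -0.25, -0.03],
    [0.301, -0.381, -0.03],
    [0.301, -0.381, 0],
    [0.301, -0.381, 0.15],
    [0.301, -0.381, 0.28],
    [0.301, -0.381, 0.28],
    [0.301, -0.381, 0.28]
  ],
  "gripper": [87, 87, 87, 87, 87, 87, 87, 87]
}}

```text
time_s: 12.45
eef_pos: [0.523, -0.201, 0.1825]
tcp_rot: [0.887, -0.462, -0.0, -0.0]
wrist_force: [0.4, 0.1, 0.1]
gripper_width: 0.0869
finger_force: 0.0
```

```bash
python3 -c "
from h import *
st();plan((.523,-.2005,.155,-55))"
```

```text
t 12.45 p [ 0.523  -0.201   0.1825] yaw -55.01 zax [-0.001  0.    -1.   ] F [0.4 0.1 0.1] w 0.0869 ff 0.0 q [-0.57  0.51  1.65 -0.    0.99  1.96]
tester xy -0.08321375035319797 -0.19433088360082143
d [-0.0016, -0.0013, 0.1101] rot [0.0001, 0.0002, -0.0] rows 1
```

Emit:
{"name": "apply_moves", "arguments": {
  "rot": [
    [0, 0, 0],
    [0, 0, 0],
    [0, 0, 0],
    [0, 0, 0],
    [0, 0, 0],
    [0, 0, 0],
    [0, 0, 0],
    [0, 0, 0]
  ],
  "delta_pos": [
    [0, 0, 0.06],
    [0, 0, 0.11],
    [0, 0, 0.11],
    [0, 0, 0.11],
    [0, 0, 0.11],
    [0, 0, 0.11],
    [0, 0, 0.11],
    [0, 0, 0.11]
  ],
  "gripper": [87, 70, 60, 55, 20, 20, 20, 20],
  "squeeze": 25
}}

```text
time_s: 13.45
eef_pos: [0.5239, -0.2009, 0.1554]
tcp_rot: [0.887, -0.462, 0.001, -0.0]
wrist_force: [1.5, 0.4, 1.3]
gripper_width: 0.0455
finger_force: 25.0
```

```bash
python3 -c "
from h import *
st();plan((.46,-.03,.34,-20),(.523,-.2005,.34,-55))"
```

```text
t 13.45 p [ 0.5239 -0.2009  0.1554] yaw -54.99 zax [ 0.001 -0.    -1.   ] F [1.5 0.4 1.3] w 0.0455 ff 25.005537219767575 q [-0.57  0.55  1.67  0.    0.92  1.96]
tester xy -0.08236587707286597 -0.19452901982122833
d [-0.706, -0.1836, -0.7389] rot [-0.0002, -0.0003, -0.1944] rows 5
d [-0.0028, 0.0012, -0.7384] rot [-0.0002, -0.0003, 0.0001] rows 3
```

Emit:
{"name": "apply_moves", "arguments": {
  "rot": [
    [0, 0, 0],
    [0, 0, 0],
    [0, 0, 0],
    [0, 0, 0],
    [0, 0, -0.05],
    [0, 0, -0.1],
    [0, 0, -0.15],
    [0, 0, -0.2],
    [0, 0, -0.25],
    [0, 0, -0.3],
    [0, 0, -0.35],
    [0, 0, -0.411],
    [0, 0, -0.411]
  ],
  "delta_pos": [
    [0, 0, -0.15],
    [0, 0, -0.35],
    [0, 0, -0.55],
    [0, 0, -0.74],
    [-0.06, -0.12, -0.74],
    [-0.13, -0.25, -0.74],
    [-0.2, -0.38, -0.74],
    [-0.27, -0.51, -0.74],
    [-0.34, -0.64, -0.74],
    [-0.41, -0.77, -0.74],
    [-0.48, -0.9, -0.74],
    [-0.5, -0.96, -0.74],
    [-0.5, -0.96, -0.74]
  ],
  "gripper": [20, 20, 20, 20, 20, 20, 20, 20, 20, 20, 20, 20, 20]
}}

```text
time_s: 15.08
eef_pos: [0.6477, 0.0402, 0.3381]
tcp_rot: [0.986, 0.165, -0.002, -0.0]
wrist_force: [-0.5, 0.2, -4.3]
gripper_width: 0.045
finger_force: 24.9
```

```bash
python3 -c "
from h import *
st();p=T(.1235);plan((*p,.34,19),(*p,.19,19))"
```

```text
t 15.07 p [0.6477 0.0402 0.3381] yaw 18.99 zax [-0.003  0.    -1.   ] F [-0.5  0.2 -4.3] w 0.045 ff 24.872241118282545 q [-0.11  0.47  1.23 -0.    1.44  1.13]
tester xy 0.11326138128472131 -0.006845551443510687
d [0.0409, -0.0274, -0.0076] rot [-0.0004, 0.001, -0.0] rows 1
d [0.0428, -0.0267, 0.5924] rot [-0.0004, 0.001, -0.0] rows 3
```

Emit:
{"name": "apply_moves", "arguments": {
  "rot": [
    [0, 0, 0],
    [0, 0, 0],
    [0, 0, 0],
    [0, 0, 0],
    [0, 0, 0],
    [0, 0, 0],
    [0, 0, 0]
  ],
  "delta_pos": [
    [0.04, -0.027, 0],
    [0.04, -0.027, 0],
    [0.04, -0.027, 0.1],
    [0.04, -0.027, 0.2],
    [0.04, -0.027, 0.3],
    [0.04, -0.027, 0.3],
    [0.04, -0.027, 0.3]
  ],
  "gripper": [20, 20, 20, 20, 20, 20, 20]
}}

```text
time_s: 15.95
eef_pos: [0.6563, 0.0484, 0.2662]
tcp_rot: [0.986, 0.165, 0.001, 0.0]
wrist_force: [0.8, 0.4, -3.7]
gripper_width: 0.0452
finger_force: 24.9
```

```bash
python3 -c "
from h import *
st();p=T(.1235);plan((*p,.18,19),(*p,.1674,19));s=capture('scene');t=capture('top')
a=blobs(blue(s),200);b=blobs(blue(t),200)
for x in a:print('s',x[0],ray('scene',x[0],get_obs()['eef_pos'][2]))
for x in b:print('t',x[0],ray('top',x[0],get_obs()['eef_pos'][2]))
cv2.imwrite('pics/s4.png',s[100:330,200:400].repeat(2,0).repeat(2,1))"
```

```text
t 15.95 p [0.6563 0.0484 0.2662] yaw 18.94 zax [ 0.002 -0.    -1.   ] F [ 0.8  0.4 -3.7] w 0.0452 ff 24.87550383171765 q [-0.1   0.54  1.31  0.    1.29  1.14]
tester xy 0.12404377182656967 -0.0019317979065775473
d [-0.0029, -0.008, 0.3448] rot [0.0003, -0.0007, -0.0003] rows 2
d [-0.003, -0.0081, 0.3952] rot [0.0003, -0.0007, -0.0003] rows 2
s [199.3 137.9] [ 0.53281452 -0.16596375  0.26688764]
s [324.1 205.9] [0.66171749 0.05041647 0.26688764]
s [196.3 233. ] [ 0.72414241 -0.13825068  0.26688764]
t [390.2 294.7] [ 0.40552634 -0.18155236  0.26688764]
```

View pics/s4.png

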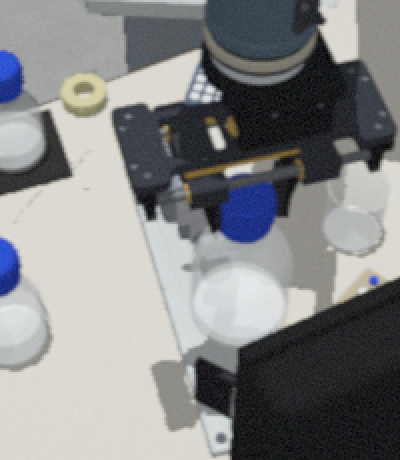

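The large bottle hangs upright over the base, just short of the cradle (cap at about (245,210) in the crop).

Emit:
{"name": "apply_moves", "arguments": {
  "rot": [
    [0, 0, 0],
    [0, 0, 0],
    [0, 0, 0],
    [0, 0, 0],
    [0, 0, 0]
  ],
  "delta_pos": [
    [0, -0.008, 0.1],
    [0, -0.008, 0.2],
    [0, -0.008, 0.3],
    [0, -0.008, 0.35],
    [0, -0.008, 0.35]
  ],
  "gripper": [20, 20, 20, 20, 20]
}}

```text
time_s: 16.68
eef_pos: [0.6549, 0.0507, 0.1774]
tcp_rot: [0.986, 0.165, -0.0, -0.0]
wrist_force: [0.3, -0.2, -3.8]
gripper_width: 0.0448
finger_force: 24.9
```

```bash
python3 -c "
from h import *
st();p=T(.1235);plan((*p,.1674,19))"
```

```text
t 16.68 p [0.6549 0.0507 0.1774] yaw 18.99 zax [-0.001  0.    -1.   ] F [ 0.3 -0.2 -3.8] w 0.0448 ff 24.87411774782231 q [-0.09  0.63  1.4   0.    1.11  1.15]
tester xy 0.12341178062697179 0.0007306697138085701
d [0.0004, 0.0029, 0.0401] rot [-0.0001, 0.0002, -0.0001] rows 1
```

Emit:
{"name": "apply_moves", "arguments": {
  "rot": [
    [0, 0, 0],
    [0, 0, 0],
    [0, 0, 0],
    [0, 0, 0]
  ],
  "delta_pos": [
    [0, 0.003, 0.02],
    [0, 0.003, 0.032],
    [0, 0.003, 0.042],
    [0, 0.003, 0.042]
  ],
  "gripper": [20, 20, 20, 20]
}}

```text
time_s: 17.18
eef_pos: [0.656, 0.05, 0.1679]
tcp_rot: [0.986, 0.165, 0.001, 0.0]
wrist_force: [0.7, -0.3, -1.5]
gripper_width: 0.0449
finger_force: 25.0
```

```bash
python3 -c "
from h import *
st()"
```

```text
t 17.18 p [0.656  0.05   0.1679] yaw 18.99 zax [ 0.002  0.    -1.   ] F [ 0.7 -0.3 -1.5] w 0.0449 ff 24.953894405261963 q [-0.09  0.64  1.41  0.    1.09  1.15]
tester xy 0.12428233483688675 -0.0002284432799292797
```

Emit:
{"name": "apply_moves", "arguments": {
  "rot": [
    [0, 0, 0],
    [0, 0, 0],
    [0, 0, 0],
    [0, 0, 0],
    [0, 0, 0],
    [0, 0, 0],
    [0, 0, 0],
    [0, 0, 0],
    [0, 0, 0]
  ],
  "delta_pos": [
    [0, 0, 0.004],
    [0, 0, 0.004],
    [0, 0, 0.004],
    [0, 0, 0.004],
    [0, 0, 0.004],
    [0, 0, -0.1],
    [0, 0, -0.25],
    [0, 0, -0.4],
    [0, 0, -0.4]
  ],
  "gripper": [20, 20, 65, 65, 65, 87, 87, 87, 87]
}}

```text
time_s: 18.3
eef_pos: [0.657, 0.0497, 0.2705]
tcp_rot: [0.986, 0.165, 0.003, 0.001]
wrist_force: [0.7, 0.3, 0.3]
gripper_width: 0.0862
finger_force: 0.0
```

```bash
python3 - <<'E'
from h import *
st();s=capture('scene');t=capture('top')
for x in blobs(blue(s),200):print('s',x[0],ray('scene',x[0],.167)[:2])
v=ray('scene',min(blobs(blue(s),200),key=lambda x:abs(x[0][0]-324))[0],.167)[:2]-O
print('large tester x,y',v@U,v@[-U[1],U[0]])
plan((*T(.0),.275,19),(*T(-.119),.275,19),(*T(-.119),.14,19))
cv2.imwrite('pics/s5.png',s[100:330,150:400].repeat(2,0).repeat(2,1))
E
```

```text
t 18.3 p [0.657  0.0497 0.2705] yaw 19.0 zax [ 0.007 -0.001 -1.   ] F [0.7 0.3 0.3] w 0.0862 ff 0.0 q [-0.09  0.54  1.31 -0.    1.29  1.15]
tester xy 0.12514882933607155 -0.0008482357895435248
s [199.3 137.9] [ 0.44113984 -0.19560094]
s [196.3 233. ] [ 0.66095148 -0.16376212]
s [320.2 238. ] [0.65701788 0.048466  ]
large tester x,y 0.12474382651135332 -0.002058779861040876
d [-0.4915, 0.0006, -0.0333] rot [-0.0001, 0.0003, -0.0] rows 2
d [-0.9675, 0.0006, -0.0328] rot [-0.0001, 0.0003, -0.0] rows 4
d [-0.9669, 0.0008, 0.5072] rot [-0.0001, 0.0003, -0.0] rows 5
```

View pics/s5.png

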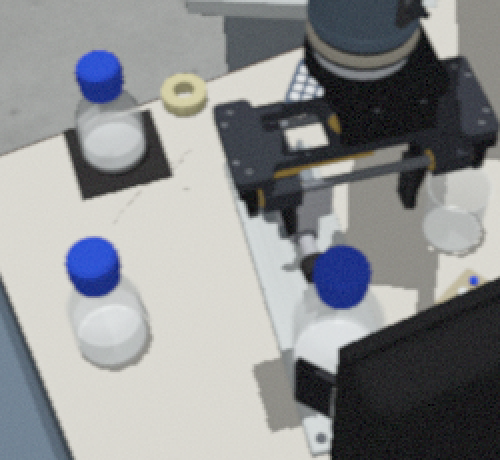

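The large bottle stands in the cradle with its cap at (340,275). The nose at (312,265) is drawn back, and the old bottle is on the mat. Next is the trigger.

Emit:
{"name": "apply_moves", "arguments": {
  "rot": [
    [0, 0, 0],
    [0, 0, 0],
    [0, 0, 0],
    [0, 0, 0],
    [0, 0, 0],
    [0, 0, 0],
    [0, 0, 0],
    [0, 0, 0],
    [0, 0, 0]
  ],
  "delta_pos": [
    [0, 0, -0.03],
    [-0.2, 0, -0.03],
    [-0.45, 0, -0.03],
    [-0.7, 0, -0.03],
    [-0.97, 0, -0.03],
    [-0.97, 0, -0.03],
    [-0.97, 0, 0.2],
    [-0.97, 0, 0.48],
    [-0.97, 0, 0.48]
  ],
  "gripper": [87, 0, 0, 0, 0, 0, 0, 0, 0]
}}

```text
time_s: 19.52
eef_pos: [0.4236, -0.0281, 0.1436]
tcp_rot: [0.986, 0.165, -0.004, -0.002]
wrist_force: [0.7, -0.2, 0.6]
gripper_width: 0.0149
finger_force: 0.0
```

```bash
python3 -c "
from h import *
st();plan((*T(-.119),.115,19),(*T(-.119),.105,19))"
```

```text
t 19.52 p [ 0.4236 -0.0281  0.1436] yaw 18.99 zax [-0.01   0.003 -1.   ] F [ 0.7 -0.2  0.6] w 0.0149 ff 0.0 q [-0.33  0.43  2.    0.    0.72  0.91]
tester xy -0.12089378566204698 0.0015807692517572913
d [0.0085, 0.007, 0.1144] rot [-0.002, 0.0025, -0.0001] rows 1
d [0.0088, 0.0073, 0.1544] rot [-0.002, 0.0025, -0.0001] rows 1
```

Emit:
{"name": "apply_moves", "arguments": {
  "rot": [
    [0, 0, 0],
    [0, 0, 0],
    [0, 0, 0],
    [0, 0, 0],
    [0, 0, 0]
  ],
  "delta_pos": [
    [0, 0, 0.03],
    [0, 0, 0.09],
    [0, 0, 0.12],
    [0, 0, 0.15],
    [0, 0, 0.15]
  ],
  "gripper": [0, 0, 0, 0, 0]
}}

```text
time_s: 20.15
eef_pos: [0.4256, -0.0293, 0.1105]
tcp_rot: [0.986, 0.165, 0.0, 0.0]
wrist_force: [-2.0, 0.2, 5.0]
gripper_width: 0.0007
finger_force: 3.3
```

```bash
python3 -c "
from h import *
st()"
```

```text
t 20.15 p [ 0.4256 -0.0293  0.1105] yaw 19.02 zax [ 0.    -0.001 -1.   ] F [-2.   0.2  5. ] w 0.0007 ff 3.299071349320002 q [-0.33  0.5   2.03 -0.    0.61  0.91]
tester xy -0.11936553610336348 -0.00027251672833190763
```

Emit:
{"name": "apply_moves", "arguments": {
  "rot": [
    [0, 0, 0],
    [0, 0, 0],
    [0, 0, 0]
  ],
  "delta_pos": [
    [0, 0, 0.015],
    [0, 0, 0.028],
    [0, 0, 0.028]
  ],
  "gripper": [0, 0, 0]
}}

```text
time_s: 20.52
eef_pos: [0.4228, -0.0297, 0.1039]
tcp_rot: [0.986, 0.166, -0.003, 0.0]
wrist_force: [-9.9, -8.0, 14.5]
gripper_width: 0.0008
finger_force: 9.0
```

```bash
python3 - <<'E'
from h import *
st();s=capture('scene')
for x in blobs(blue(s),200):
    v=ray('scene',x[0],.167)[:2]-O;print('s',x[0],v@U,v@[-U[1],U[0]])
E
```

```text
t 20.52 p [ 0.4228 -0.0297  0.1039] yaw 19.17 zax [-0.006 -0.001 -1.   ] F [-9.9 -8.  14.5] w 0.0008 ff 8.994088025065139 q [-0.33  0.51  2.04 -0.01  0.6   0.91]
tester xy -0.12212496373765076 0.00030336553626154054
s [199.4 137.9] -0.15878157811325047 -0.16235663069180514
s [196.3 232.9] 0.05916587610216879 -0.20397208547501677
s [323.  242.4] 0.13440311957414167 -6.255263228714727e-05
```

The bottle moved 9 mm onto the pads, so the tester has fired. I'll retract and check.

Emit:
{"name": "apply_moves", "arguments": {
  "rot": [
    [0, 0, 0],
    [0, 0, 0],
    [0, 0, 0],
    [0, 0, 0],
    [0, 0, 0]
  ],
  "delta_pos": [
    [0, 0, -0.05],
    [0, 0, -0.2],
    [0, 0, -0.4],
    [0, 0, -0.5],
    [0, 0, -0.5]
  ],
  "gripper": [0, 0, 0, 0, 0]
}}

```text
time_s: 21.2
eef_pos: [0.4279, -0.0293, 0.2303]
tcp_rot: [0.986, 0.165, 0.004, 0.002]
wrist_force: [-0.1, 0.6, -0.5]
gripper_width: 0.0006
finger_force: 0.0
```

```bash
python3 - <<'E'
from h import *
st();s=capture('scene')
for x in blobs(blue(s),200):
    v=ray('scene',x[0],.167)[:2]-O;print('s',x[0],v@U,v@[-U[1],U[0]])
cv2.imwrite('pics/s6.png',s[100:330,150:400].repeat(2,0).repeat(2,1))
E
```

```text
t 21.2 p [ 0.4279 -0.0293  0.2303] yaw 19.01 zax [ 0.008 -0.002 -1.   ] F [-0.1  0.6 -0.5] w 0.0006 ff 0.0 q [-0.33  0.27  1.91  0.    0.96  0.91]
tester xy -0.11720701833260841 -0.0010029920785773502
s [199.4 138. ] -0.15851818306956425 -0.16240043662352985
s [196.3 232.9] 0.05916587610216879 -0.20397208547501677
s [322.9 242.3] 0.13416869631793477 -0.0001669871690098442
```

View pics/s6.png

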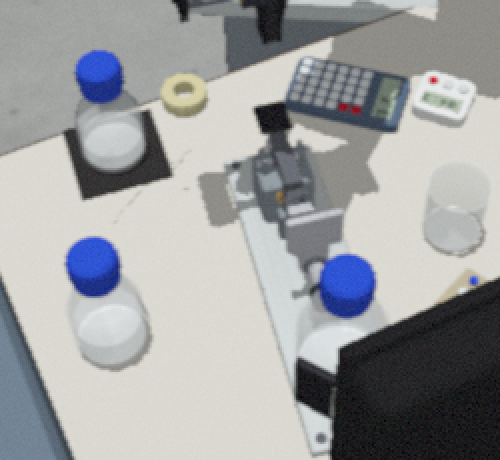

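The striker, horn at (315,220), is forward against the large bottle (cap at (347,285)). All the bottles and the beaker are upright, and the robot is clear.

```bash
python3 -c "
from station import *
print(sign_off())"
```

```text
the job is handed in; nothing more can be done
None
```

I finished the impact test and handed it in at about 21 s of robot time: the striker was fired onto the large bottle in the cradle, the old bottle is on the mat, and the last picture shows everything upright; sign-off returned no verdict.

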